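# Set the prop one hole higher and lay the exhaust tube across the rests

### The arm

A 7-joint arm with a two-finger parallel gripper is mounted at the origin on the work surface. World frame = base frame: x ahead of the robot, y to its left, z up, the work surface at z = 0. Lengths are in m, angles in rad, forces in N, time in s.
With the tool pointing down it reaches from about 0.425 to 0.925 m from the base axis. Payload 6.8 kg.
Tool frame: the origin (TCP) lies on the mounting face of the last link; the fingertips stand 173 mm ahead of it and the grasp point (between the pads) lies 155 mm ahead of it (env.nose_length is the distance from the TCP to the fingertips, in m); z points along the fingers, y is the line along which they close (so a half turn about z gives the same grasp; the last joint's range is limited). The gripper opens to 85 mm and grips with 20 to 120 N. Pads are 22 mm wide; open, the fingers measure 114 mm over their backs; the gripper's body (76 mm by 85 mm) begins 54 mm behind the grasp point. The pads swing forward as they close: fully open they stand 13 mm farther back than shut.
Start: joints at [-1.314, 0.477, 0.022, 1.555, -0.011, 1.109, -0.083], TCP at [0.241, 0.631, 0.405] pointing down, gripper open.
Joint ranges: [-2.96, 2.96], [-0.34, 2.1], [-1.41, 1.46], [0.24, 2.44], [-1.37, 4.51], [0.17, 1.92], [-2.96, 2.96]. Speed limits (rad/s): [2.39, 2.39, 3.14, 3.14, 3.14, 3.14, 3.14].

### API

Orientations are given as a unit quaternion [w, x, y, z].
In Python, from bench import env gives the robot as it stands.
- The arm moves only by the tool carry_out, never from a script. Its argument "deltas" is a list of rows, each a list of 7 numbers: the closure, from -1 (fully open) to 1 (shut), then the shift along the tool's x, y, z in units of 0.2 m (1.0 is 0.2 m), then the turn, a rotation vector about the tool's x, y, z in units of 60 degrees (1.0 is 60 degrees). In form: [[claw, x, y, z, wx, wy, wz], ...]. A call has 1 to 8 rows; each row is the pose to reach, as a shift and turn from the pose commanded when the call began, along the tool's axes at that moment; what a row does not reach only later rows make up. A row lasts 1/12 s, in which the tool goes at most 41.7 mm and 7.16 degrees, less where a joint would pass 70% of its speed; a pose out of reach is approached as far as the arm can. A call with a number of a shift or a turn outside -1 to 1 is refused whole. A call with a gripper value outside its range is refused whole. The fingers move at their own pace and stop on an object; "squeeze" is the grip in N (left out, the last holds). Time passes only in rows, so rows that repeat a pose let the fingers close. It gives the time, the measured TCP pose, the force, the opening and the grip force at its end, in the units of the state.
- env.observe(): the state, without advancing time (a new reading comes with each control period).
- env.camera(name): name is "side" or "top" or "wrist"; returns a dict with "img" (384x512x3 uint8, blue, green, red), "intrinsics" (3x3 intrinsics, pixels), "rvec" (rotation vector, rad) and "tvec" (3), from world to camera coordinates, as OpenCV has them. Camera axes: x right, y down, z forward; pixel columns grow to the right and rows downward; lengths in m; the calibration is good to about 2 mm. The wrist camera is an equidistant fisheye: a pixel r from the principal point sees the ray r / f radians off the axis. A picture is of the moment at which its call begins. There is no depth.
- env.sign_off(): hands the job in; it is judged then, once.
The state is a dict: "clock": time; "q": joint angles; "joint_vel": joint speeds; "tau": joint torques, N m; "position": TCP position; "orientation": TCP orientation; "ft_force": force on the tool from outside, world axes, zero at the start; "torque": the same for the moment, N m; "opening": opening from 0.0 (shut) to 1.0 (fully open); "finger_force": force on a finger pad.
Only numpy, scipy, OpenCV 4.12 (cv2) and the standard library are available. Lean on these libraries where they do the work, as an engineer would, in place of code of your own. Each camera call takes 0.05 s, during which the arm holds its last target. There are 200 camera calls.

### The job

Set the blue V-head prop one hole higher: squeeze its sprung brass button in, slide the sleeve up and feel for the button to snap out through the next hole, without straining the button once it has locked. Then take the steel exhaust tube from its wooden cradle and set it down gently across the prop and the fixed rest, so that it lies about level, seated in both V's and let go, with its two ends sticking out about equally past the V's. Leave the other things on the bench alone.

Things in the scene. Friction and masses are not known exactly. Their poses are not given: they have to be found in the camera images.
- prop: fixed part of the adjustable prop: 110 x 110 x 8 mm steel plate bolted to the bench, with a 24 mm square upright post. Origin at the centre of the plate's underside (bench height); z up; x level, along the groove of the V on top and square to the face with the button, the way the button points (away from the fixed rest); y across the groove.
- sleeve: blue 30 mm square steel tube, 120 mm long, that slides up and down on the post (cannot turn or come off; 0.25 to 0.49 kg with its V, plus about 1 N of rubbing). Origin at the centre of its lower end, axes as the prop's. As found, the button stands in its top hole and carries it, lower end about 19 mm above the bench. Let go between holes, it may drop back.
- sleeve_hole (a point): sleeve's centre line at the height of its top hole (22 mm below the sleeve's upper end), where to grip it; axes as the prop's. The 14 mm holes are in its +x face; the next one is drilled by hand 32 to 48 mm lower, which the poses do not show; a third, not needed, 40 mm below that. The V's arms end 22 mm above the sleeve's upper end and are 24 mm thick along x: fingers can straddle them.
- button: domed brass spring button, 12 mm across, in the post's +x face, 118 mm above the bench. Origin on the post's centre line at that height. Close the gripper along prop x on the sleeve over the button: one pad pushes it flush (spring 1.5 to 3.5 N; a 40 N grip is ample). Pulling the sleeve up so squeezed wedges it in under the tube wall: under 12 N, within the first 10 mm of lift.
- button_tip (a point): tip of the button's dome: 19.5 mm out from the post's centre line (prop x) when fully out, 15 mm when flush with the sleeve's face, 12.5 mm when under the tube wall. There it slides under light spring load till a hole comes to it; it then snaps out by itself and stops the sleeve dead, both ways. Pulling on with more than 18 N between sleeve and button bends it.
- prop_vee (a point): valley of the prop's V, 25.5 mm above sleeve_hole, on the sleeve's centre line; the groove runs along x, its faces slope 33 degrees on either side, 30 mm long, 24 mm along the groove. It rises with the sleeve, by 32 to 48 mm to the next hole.
- rest: the fixed rest: the same steel plate, bolted down, with a blue 30 mm square post and the same V at a fixed height. Origin at the centre of the plate's underside; its x axis is parallel to the prop's, its groove in line with the prop's, 190 to 230 mm from it on the prop's -x side.
- rest_vee (a point): valley of the rest's V, 182.5 mm above the bench; level within 9 mm with the prop's once that is set one hole higher.
- tube: loose straight steel exhaust tube, 38 mm in diameter, 340 mm long, 0.4 to 0.6 kg. Origin at its very centre, x along the tube. It starts in the cradle, its axis 45 mm above the bench. Seated in a V its axis is 22.7 mm above the valley.
- tube_mid (a point): the centre of the tube (half-way along, on its axis), where to grip it from above, across the tube; x along the tube.
- cradle: wooden cradle fixed on the bench: two blocks 30 mm thick, 110 mm wide and about 40 mm high, 220 mm apart, that hold the tube; between them only a 10 mm high strip of wood. Origin on the bench under its centre, x along the tube.
- spray_can: bystander: upright spray can, 64 mm in diameter, 190 mm high; origin under its centre.
- tape_roll: bystander: blue roll of tape lying flat, 104 mm in diameter, 48 mm high; origin under its centre.
- wrench: bystander: steel wrench lying flat, 220 mm long.
- flange: bystander: steel ring flange lying flat, 84 mm in diameter, 10 mm thick; origin under its centre.
Not all that is in view belongs to the job. What is shaped like the rest but pink or red is not meant.

How it is judged:
By the outcome, as a careful person would: the job done as asked, in the order asked, and still so for the second after the job is handed in, with the robot touching nothing.
It also fails if it takes over 58 s, if anything falls off the work surface, if the arm or the gripper's body presses on something with over 40 N, if the wrist force passes 120 N, or if a joint passes its speed limit or range.

## Working session

There is one attempt and no reset: what is moved stays moved. The work goes in short steps, Python scripts to look and compute and a tool call to move; the robot and the scene stay as the last step left them, time stands still between calls to the robot, and variables do not carry over. Pictures are saved under pics/ and viewed, at most 10 in all, crops included, and the job is handed in when it is done.

Besides the shell and the picture viewer there is one more tool, called as name(argument=value, ...), one argument or row to a line, values as JSON. carry_out: Moves the arm, as the interface text tells. Its arguments: {"type":"object","properties":{"deltas":{"type":"array"},"squeeze":{"type":"number"}},"required":["deltas"]}

```bash
ls; mkdir -p pics
python3 - <<'E'
from bench import env
import cv2,numpy as np,pickle
d={}
for n in ["top","side","wrist"]:
    c=env.camera(n); d[n]=c; cv2.imwrite(f"pics/{n}0.png",c["img"])
    print(n,np.round(c["intrinsics"],1).tolist(),np.round(c["rvec"],3),np.round(c["tvec"],3))
pickle.dump(d,open("cam0.pkl","wb"))
s=env.observe(); print({k:np.round(v,3) for k,v in s.items()})
E
```

```text
pics
top [[346.9, 0.0, 257.8], [0.0, 346.9, 191.4], [0.0, 0.0, 1.0]] [ 2.197 -2.139  0.142] [-0.094  0.555  1.185]
side [[351.7, 0.0, 255.0], [0.0, 351.7, 186.4], [0.0, 0.0, 1.0]] [ 2.051 -0.885  0.457] [-0.407  0.303  0.869]
wrist [[297.3, 0.0, 253.9], [0.0, 297.3, 196.2], [0.0, 0.0, 1.0]] [-2.402 -1.653 -0.219] [-0.674 -0.033  0.377]
{'clock': np.float64(0.15), 'q': array([-1.314,  0.478,  0.022,  1.556, -0.012,  1.109, -0.083]), 'joint_vel': array([ 0.002, -0.003,  0.   , -0.004, -0.001, -0.001,  0.   ]), 'tau': array([ 3.0000e-03, -5.9692e+01,  1.6100e+00, -2.8149e+01,  1.3000e-02,
        7.0000e-03, -0.0000e+00]), 'position': array([0.241, 0.63 , 0.404]), 'orientation': array([-0.   ,  0.181,  0.983, -0.001]), 'ft_force': array([ 0.713, -0.13 ,  0.117]), 'torque': array([-0.028, -0.018, -0.037]), 'finger_force': np.float64(0.0), 'opening': np.float64(1.0)}
```

View pics/top0.png

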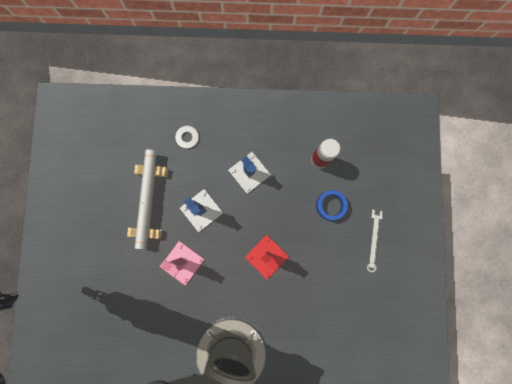

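View pics/side0.png

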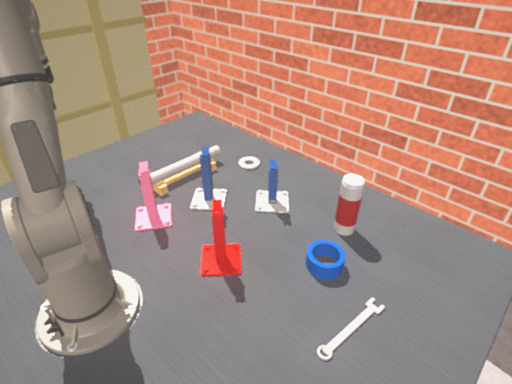

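```bash
cat > h.py <<'E'
import cv2,numpy as np,pickle
from scipy.spatial.transform import Rotation as R
def ray(c,uv):
    M=cv2.Rodrigues(np.array(c["rvec"],float))[0];t=np.array(c["tvec"],float).ravel();K=c["intrinsics"]
    d=np.linalg.inv(K)@np.array([uv[0],uv[1],1.]); return -M.T@t, M.T@d
def atz(c,uv,z):
    o,d=ray(c,uv); return o+d*(z-o[2])/d[2]
def proj(c,p):
    return cv2.projectPoints(np.array(p,float).reshape(-1,3),np.array(c["rvec"],float),np.array(c["tvec"],float),np.array(c["intrinsics"]),None)[0].reshape(-1,2)
def tri(cs,uvs):
    A=0;b=0
    for c,u in zip(cs,uvs):
        o,d=ray(c,u);d=d/np.linalg.norm(d);P=np.eye(3)-np.outer(d,d);A=A+P;b=b+P@o
    return np.linalg.solve(A,b)
E
python3 - <<'E'
from h import *
d=pickle.load(open("cam0.pkl","rb"))
t=d["top"]["img"];s=d["side"]["img"]
a=cv2.resize(t[120:290,110:290],None,fx=3.3,fy=3.3,interpolation=cv2.INTER_CUBIC)
b=cv2.resize(s[130:230,130:300],None,fx=4.6,fy=4.6,interpolation=cv2.INTER_CUBIC)
cv2.imwrite("pics/cropt.png",a);cv2.imwrite("pics/crops.png",b)
E
```

```text
(no output)
```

View pics/cropt.png

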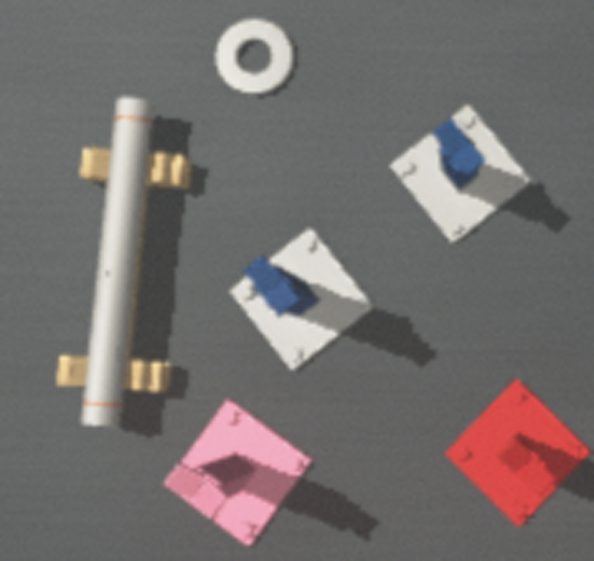

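View pics/crops.png

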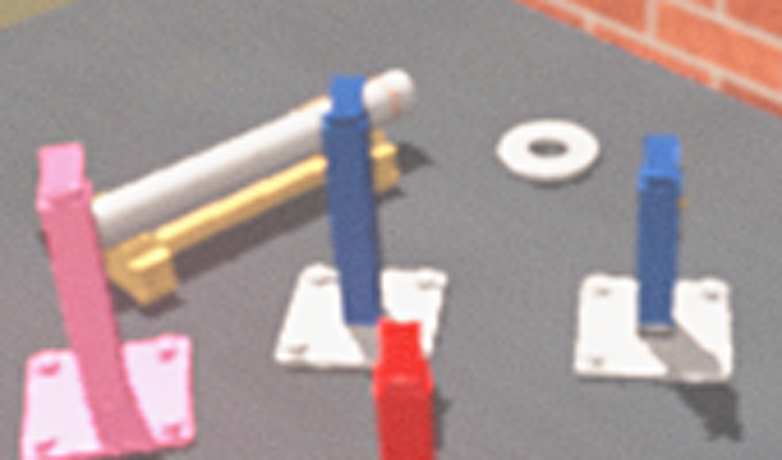

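Candidates: the blue posts are the rest at top (201,211), the taller one, and the prop at top (249,172), the shorter one with the brass speck on its right face at side crop (682,203). The pink (182,263) and red (267,257) lookalikes are rejected. The tube lies at top (146,200). Now I'll work out poses.

```bash
cat > pose.py <<'E'
from h import *
d=pickle.load(open("cam0.pkl","rb"));T=d["top"];S=d["side"]
ct=lambda p:(110+(p[0]+.5)/3.3-.5,120+(p[1]+.5)/3.3-.5)
cs=lambda p:(130+(p[0]+.5)/4.6-.5,130+(p[1]+.5)/4.6-.5)
def plate(P):
    W=np.array([atz(T,ct(p),.008)[:2] for p in P]); return W
prop=plate([(467,104),(390,165),(452,242),(530,180)]);rest=plate([(311,228),(230,291),(294,371),(371,303)])
E
python3 - <<'E'
from pose import *
for n,W in(("prop",prop),("rest",rest)):
    print(n,W.mean(0).round(4),np.linalg.norm(np.diff(W,axis=0),axis=1).round(4),[round(float(np.degrees(np.arctan2(*(b-a)[::-1]))),1) for a,b in zip(W[:-1],W[1:])])
    print(' diag-ctr',(W[[0,2]].mean(0)).round(4),(W[[1,3]].mean(0)).round(4))
v=prop.mean(0)-rest.mean(0);print(np.linalg.norm(v),np.degrees(np.arctan2(v[1],v[0])))
# side view plates
for n,P in(("prop",[(588,277),(722,281),(733,380),(574,376)]),("rest",[(308,267),(446,272),(433,366),(276,363)])):
    W=np.array([atz(S,cs(p),.008)[:2] for p in P]);print('side',n,W.mean(0).round(4))
print("button",tri([S],[cs((684,203))]) if 0 else atz(S,cs((684,203)),.118))
e1=atz(T,ct((133,100)),.045+.010);e2=atz(T,ct((100,422)),.055)
print("tube",e1,e2,(e1+e2)/2,np.linalg.norm(e1-e2),np.degrees(np.arctan2(*(e1-e2)[:2][::-1])))
# segment white tube in top image
img=T["img"].astype(int);m=(img.min(2)>140)&(img.max(2)-img.min(2)<40)
lab=cv2.connectedComponentsWithStats(m.astype(np.uint8))
for i in range(1,lab[0]):
    if lab[2][i,4]>150:
        q=np.argwhere(lab[1]==i)[:,::-1].astype(np.float32);r=cv2.minAreaRect(q);print(lab[2][i],np.round(r[0],1),np.round(r[1],1),round(r[2],1),np.round([atz(T,r[0],z)[:2] for z in(.008,.05)],4).tolist())
print("cam",ray(T,(0,0))[0],ray(S,(0,0))[0])
E
```

```text
prop [ 0.6303 -0.0458] [0.1082 0.1085 0.109 ] [130.6, -139.7, -49.7]
 diag-ctr [ 0.6303 -0.0456] [ 0.6303 -0.0461]
rest [0.4886 0.1204] [0.1097 0.1107 0.1091] [130.1, -139.1, -46.7]
 diag-ctr [0.4876 0.1193] [0.4896 0.1216]
0.21845380598459319 -49.560259335892695
side prop [ 0.6282 -0.0476]
side rest [0.4892 0.1192]
button [ 0.64152066 -0.05950268  0.118     ]
tube [0.68968589 0.29990462 0.055     ] [0.35392639 0.31270024 0.055     ] [0.52180614 0.30630243 0.055     ] 0.33600323611172456 -2.1824560199171916
[  50   67  158   20 1224] [128.1  80.9] [158.1  13.2] 5.7 [[0.9587, 0.4109], [0.9402, 0.3948]]
[  440   115    72   269 15708] [475.5 249. ] [268.  71.] 90.0 [[0.3761, -0.8577], [0.3775, -0.8306]]
[175 126  23  22 329] [186.  136.5] [21. 22.] 90.0 [[0.7543, 0.1869], [0.7428, 0.1784]]
[320 139  20  19 306] [329.5 148. ] [18. 19.] 90.0 [[0.7272, -0.3369], [0.7166, -0.3276]]
[135 149  19  93 757] [143.9 195. ] [ 8.5 92.9] 6.4 [[0.5362, 0.3257], [0.5321, 0.3124]]
[247 152  23  23 172] [257.9 164.3] [29.   7.3] 51.3 [[0.6593, -0.0773], [0.651, -0.0768]]
[228 161  32  32 433] [243.3 176.5] [30.9 16.7] 49.6 [[0.6131, -0.026], [0.6064, -0.0273]]
[192 189  29  23 285] [206.1 204. ] [28.3 15.8] 51.3 [[0.5102, 0.1033], [0.507, 0.0977]]
[180 204  32  28 337] [195.3 214.3] [31.3 17.8] 52.1 [[0.4727, 0.1401], [0.4708, 0.1332]]
[367 210  16  62 332] [374.6 240.8] [10.6 61.2] 5.1 [[0.3959, -0.4977], [0.3966, -0.483]]
[215 320  45  20 348] [238.5 327.2] [45.8 12.2] 19.0 [[0.0906, -0.0254], [0.1017, -0.0267]]
[197 349  10  25 177] [201.5 361. ] [24.  9.] 90.0 [[-0.022, 0.096], [-0.0071, 0.0906]]
cam [ 0.41615799 -0.06301615  1.24250512] [-0.10691323 -0.65656059  0.7547342 ]
```

```bash
cat > go.py <<'E'
# usage: go.py x y z yaw_deg(of tool y)  -> delta in tool units from the current pose, plus state
import sys
from bench import env
from h import *
def state():
    s=env.observe();q=s["orientation"];Rm=R.from_quat([q[1],q[2],q[3],q[0]]);return s,Rm
def target(yaw):
    y=np.array([np.cos(yaw),np.sin(yaw),0]);z=np.array([0,0,-1.]);return R.from_matrix(np.c_[np.cross(y,z),y,z])
def delta(p,yawdeg):
    s,Rm=state();dp=Rm.inv().apply(np.array(p)-s["position"])/.2
    rv=(Rm.inv()*target(np.radians(yawdeg))).as_rotvec()/np.radians(60);return dp,rv
if __name__=="__main__":
    a=list(map(float,sys.argv[1:5]));s,Rm=state()
    dp,rv=delta(a[:3],a[3]);print("shift",dp.round(3),"turn",rv.round(3))
    print(s["clock"],np.round(s["position"],4),"F",np.round(s["ft_force"],1),"open",round(float(s["opening"]),3),"ff",round(float(s["finger_force"]),1),"q",np.round(s["q"],2))
E
python3 go.py .6295 -.0465 .43 -49.6
```

```text
shift [-3.023 -2.468 -0.127] turn [-1.000e-03  1.000e-03  1.978e+00]
0.15 [0.2407 0.6304 0.4039] F [ 0.7 -0.1  0.1] open 1.0 ff 0.0 q [-1.31  0.48  0.02  1.56 -0.01  1.11 -0.08]
```

carry_out(
  deltas=[
    [-1,-0.15,-0.12,-0.03,0,0,0.1],
    [-1,-0.3,-0.24,-0.06,0,0,0.2],
    [-1,-0.45,-0.36,-0.09,0,0,0.3],
    [-1,-0.6,-0.48,-0.12,0,0,0.4],
    [-1,-0.7,-0.57,-0.13,0,0,0.5],
    [-1,-0.8,-0.66,-0.13,0,0,0.6],
    [-1,-0.9,-0.74,-0.13,0,0,0.7],
    [-1,-1,-0.82,-0.13,0,0,0.8],
  ],
)

```text
clock: 0.82
position: [0.3695, 0.4046, 0.4306]
orientation: [-0.0, 0.568, 0.823, -0.0]
ft_force: [0.3, 0.3, 0.6]
opening: 1.0
finger_force: 0.0
```

```bash
python3 go.py .6295 -.0465 .43 -49.6
```

```text
shift [-2.57   0.415  0.003] turn [-0.     0.     1.173]
0.8167 [0.3695 0.4046 0.4306] F [0.3 0.3 0.6] open 1.0 ff 0.0 q [-1.15  0.24  0.25  1.85 -0.07  1.06 -0.51]
```

carry_out(
  deltas=[
    [-1,-0.15,0.02,0,0,0,0.1],
    [-1,-0.3,0.05,0,0,0,0.2],
    [-1,-0.45,0.07,0,0,0,0.3],
    [-1,-0.6,0.1,0,0,0,0.4],
    [-1,-0.75,0.12,0,0,0,0.5],
    [-1,-0.9,0.15,0,0,0,0.6],
    [-1,-1,0.16,0,0,0,0.7],
    [-1,-1,0.16,0,0,0,0.8],
  ],
)

```text
clock: 1.48
position: [0.473, 0.2259, 0.4309]
orientation: [0.001, 0.855, 0.518, 0.0]
ft_force: [0.3, 0.4, 0.4]
opening: 0.999
finger_force: 0.0
```

```bash
python3 go.py .6295 -.0465 .43 -49.6
```

```text
shift [-0.844  1.325  0.007] turn [0.002 0.001 0.366]
1.4833 [0.473  0.2259 0.4309] F [0.3 0.4 0.4] open 0.999 ff 0.0 q [-0.99  0.21  0.49  1.91 -0.11  1.05 -0.93]
```

carry_out(
  deltas=[
    [-1,-0.1,0.16,0,0,0,0.1],
    [-1,-0.2,0.32,0,0,0,0.2],
    [-1,-0.3,0.47,0,0,0,0.3],
    [-1,-0.4,0.63,0,0,0,0.366],
    [-1,-0.5,0.79,0,0,0,0.366],
    [-1,-0.6,0.94,0,0,0,0.366],
    [-1,-0.63,0.99,0,0,0,0.366],
    [-1,-0.63,0.99,0,0,0,0.366],
  ],
)

```text
clock: 2.15
position: [0.5914, 0.025, 0.4307]
orientation: [0.001, 0.937, 0.348, -0.0]
ft_force: [0.1, 0.2, 0.3]
opening: 1.001
finger_force: 0.0
```

```bash
python3 go.py .6295 -.0465 .43 -49.6
```

```text
shift [-0.089  0.395  0.004] turn [0.002 0.001 0.006]
2.15 [0.5914 0.025  0.4307] F [0.1 0.2 0.3] open 1.001 ff 0.0 q [-0.64  0.36  0.64  1.76 -0.24  1.09 -0.78]
```

carry_out(
  deltas=[
    [-1,-0.05,0.15,0.05,0,0,0],
    [-1,-0.08,0.3,0.1,0,0,0],
    [-1,-0.089,0.395,0.1,0,0,0.006],
    [-1,-0.089,0.395,0.1,0,0,0.006],
    [-1,-0.089,0.395,0.1,0,0,0.006],
  ],
)

```text
clock: 2.57
position: [0.629, -0.0416, 0.4102]
orientation: [-0.0, 0.937, 0.348, -0.0]
ft_force: [-0.4, 0.5, 0.4]
opening: 1.001
finger_force: 0.0
```

```bash
python3 go.py .6295 -.0465 .3 -49.6
python3 - <<'E'
from bench import env
import cv2,numpy as np,pickle
c=env.camera("wrist"); pickle.dump(c,open("w1.pkl","wb"));
cv2.imwrite("pics/w1.png",cv2.resize(c["img"],None,fx=1.5,fy=1.5,interpolation=cv2.INTER_CUBIC))
E
```

```text
shift [-0.014  0.021  0.551] turn [-0.001  0.001  0.006]
2.5667 [ 0.629  -0.0416  0.4102] F [-0.4  0.5  0.4] open 1.001 ff 0.0 q [-0.49  0.45  0.63  1.69 -0.3   1.09 -0.63]
```

View pics/w1.png

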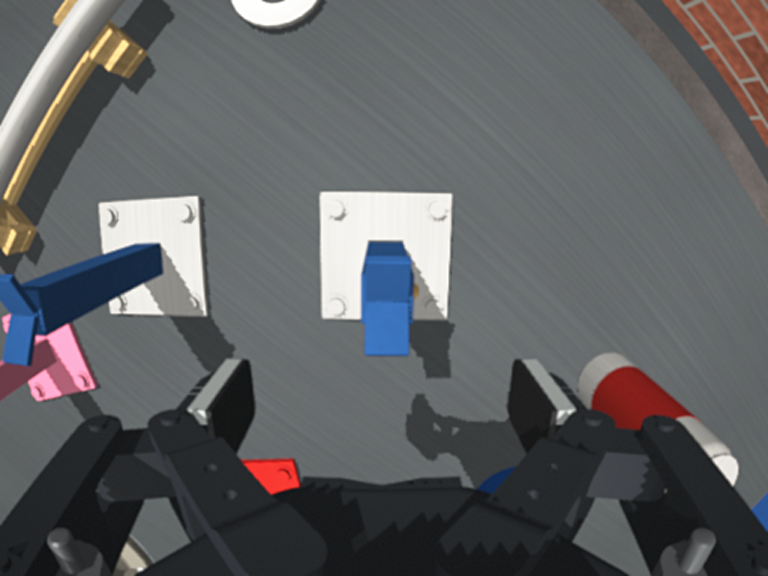

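```bash
cat >> h.py <<'E'
def wray(c,uv):
    M=cv2.Rodrigues(np.array(c["rvec"],float))[0];t=np.array(c["tvec"],float).ravel();K=np.array(c["intrinsics"],float)
    n=cv2.fisheye.undistortPoints(np.array(uv,float).reshape(1,1,2),K,np.zeros(4)).ravel();return -M.T@t,M.T@np.array([n[0],n[1],1.])
def watz(c,uv,z):
    o,d=wray(c,uv);return o+d*(z-o[2])/d[2]
E
python3 - <<'E'
from h import *
c=pickle.load(open("w1.pkl","rb"));f=lambda p:((p[0]+.5)/1.5-.5,(p[1]+.5)/1.5-.5)
print(wray(c,(253.9,196.2)))
for P in([(320,193),(452,194),(449,320),(321,318)],[(98,203),(200,196),(207,316),(105,316)]):
    W=np.array([watz(c,f(p),.008)[:2] for p in P]);print(W.mean(0).round(4),np.linalg.norm(W-np.roll(W,1,0),axis=1).round(4),np.degrees(np.arctan2(*(W[1]-W[0])[::-1])).round(1),np.degrees(np.arctan2(*(W[2]-W[3])[::-1])).round(1))
for p in[(363,272),(410,275),(362,355),(409,355)]: print(watz(c,f(p),.161))   # V arm tops
E
```

```text
(array([0.67914547, 0.00152786, 0.37858006]), array([-0.19904603, -0.16928698, -0.9652578 ]))
[ 0.6297 -0.0453] [0.1087 0.1096 0.1098 0.1128] -49.6 -50.2
[0.4871 0.123 ] [0.1133 0.1124 0.1096 0.1179] -50.0 -48.3
[ 0.6372172  -0.02217353  0.161     ]
[ 0.65140158 -0.04097295  0.161     ]
[ 0.60261223 -0.05058014  0.161     ]
[ 0.61881825 -0.06941026  0.161     ]
```

carry_out(
  deltas=[
    [-1,-0.01,0.016,0.1,0,0,0.006],
    [-1,-0.012,0.016,0.25,0,0,0.006],
    [-1,-0.012,0.016,0.4,0,0,0.006],
    [-1,-0.012,0.016,0.5,0,0,0.006],
    [-1,-0.012,0.016,0.6,0,0,0.006],
    [-1,-0.012,0.016,0.66,0,0,0.006],
    [-1,-0.012,0.016,0.69,0,0,0.006],
    [-1,-0.012,0.016,0.69,0,0,0.006],
  ],
  squeeze=40,
)

```text
clock: 3.28
position: [0.629, -0.0447, 0.2719]
orientation: [-0.001, 0.938, 0.346, -0.001]
ft_force: [0.2, -0.5, 0.1]
opening: 0.999
finger_force: 0.0
```

```bash
python3 go.py .629 -.0457 .271 -49.6
python3 - <<'E'
from bench import env
import cv2,numpy as np,pickle
c=env.camera("wrist"); pickle.dump(c,open("w2.pkl","wb"));
cv2.imwrite("pics/w2.png",cv2.resize(c["img"],None,fx=1.5,fy=1.5,interpolation=cv2.INTER_CUBIC))
E
```

```text
shift [-0.003  0.004  0.004] turn [-0.002  0.001  0.002]
3.2833 [ 0.629  -0.0447  0.2719] F [ 0.2 -0.5  0.1] open 0.999 ff 0.0 q [-0.42  0.61  0.55  1.8  -0.41  0.84 -0.54]
```

View pics/w2.png

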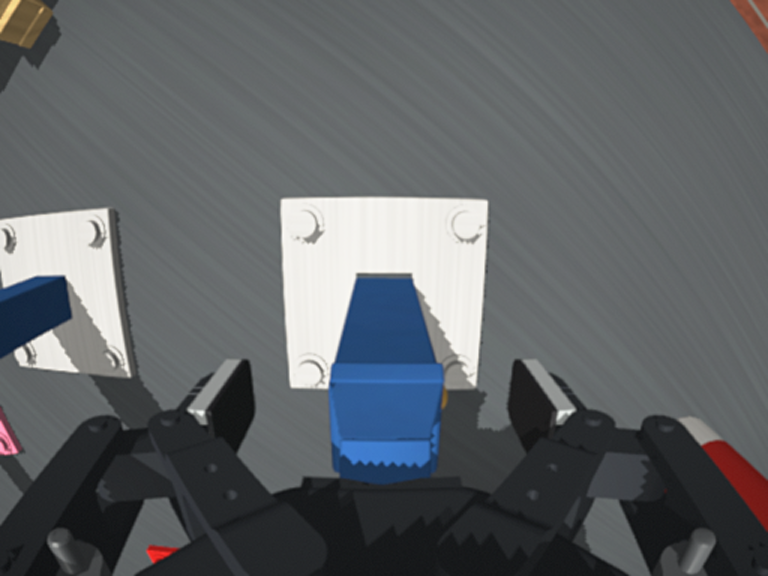

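The prop's sleeve stands between the open pads (centre column ~386, pads at 252/510), and the button shows at (444,397). Closing now.

carry_out(
  deltas=[
    [1,-0.003,0.004,0.004,0,0,0],
    [1,-0.003,0.004,0.004,0,0,0],
    [1,-0.003,0.004,0.004,0,0,0],
    [1,-0.003,0.004,0.004,0,0,0],
    [1,-0.003,0.004,0.004,0,0,0],
    [1,-0.003,0.004,0.004,0,0,0],
    [1,-0.003,0.004,0.004,0,0,0],
    [1,-0.003,0.004,0.004,0,0,0],
  ],
  squeeze=40,
)

```text
clock: 4.0
position: [0.629, -0.0463, 0.2716]
orientation: [-0.001, 0.938, 0.346, -0.0]
ft_force: [-3.0, 4.1, -0.5]
opening: 0.346
finger_force: 47.2
```

```bash
python3 go.py .629 -.0457 .271 -49.6
```

```text
shift [ 0.002 -0.003  0.003] turn [-0.002  0.     0.   ]
4.0 [ 0.629  -0.0463  0.2716] F [-3.   4.1 -0.5] open 0.346 ff 47.2 q [-0.42  0.61  0.55  1.8  -0.41  0.84 -0.53]
```

carry_out(
  deltas=[
    [1,0,-0.005,-0.005,0,0,0],
    [1,0,-0.005,-0.01,0,0,0],
    [1,0,-0.005,-0.02,0,0,0],
    [1,0,-0.005,-0.03,0,0,0],
    [1,0,-0.005,-0.04,0,0,0],
    [1,0,-0.005,-0.05,0,0,0],
    [1,0,-0.005,-0.06,0,0,0],
    [1,0,-0.005,-0.06,0,0,0],
  ],
)

```text
clock: 4.67
position: [0.6288, -0.0462, 0.2846]
orientation: [-0.0, 0.938, 0.346, 0.0]
ft_force: [-1.0, 4.9, -2.2]
opening: 0.346
finger_force: 47.4
```

carry_out(
  deltas=[
    [1,0,-0.003,-0.01,0,0,0],
    [1,0,-0.003,-0.02,0,0,0],
    [1,0,-0.003,-0.03,0,0,0],
    [1,0,-0.003,-0.04,0,0,0],
    [1,0,-0.003,-0.05,0,0,0],
    [1,0,-0.003,-0.06,0,0,0],
    [1,0,-0.003,-0.07,0,0,0],
    [1,0,-0.003,-0.07,0,0,0],
  ],
)

```text
clock: 5.33
position: [0.6286, -0.0461, 0.2987]
orientation: [0.0, 0.938, 0.345, 0.0]
ft_force: [1.5, 4.0, -1.0]
opening: 0.347
finger_force: 47.9
```

```bash
python3 go.py .629 -.0457 .271 -49.6
python3 - <<'E'
from bench import env
import cv2,pickle
c=env.camera("side"); pickle.dump(c,open("s2.pkl","wb"))
cv2.imwrite("pics/s2.png",cv2.resize(c["img"][110:230,200:340],None,fx=4.5,fy=4.5,interpolation=cv2.INTER_CUBIC))
E
```

```text
shift [ 0.003 -0.     0.138] turn [ 0.    -0.001  0.   ]
5.3333 [ 0.6286 -0.0461  0.2987] F [ 1.5  4.  -1. ] open 0.347 ff 47.9 q [-0.43  0.58  0.57  1.79 -0.39  0.89 -0.55]
```

View pics/s2.png

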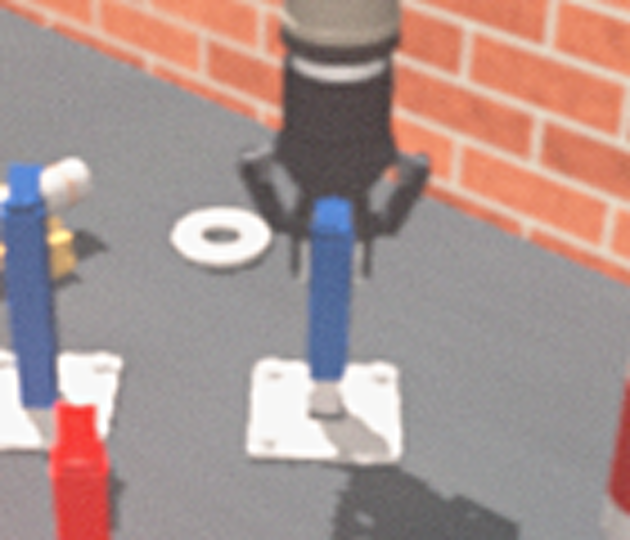

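The sleeve has risen: bare post now shows at crop (328,395). Next come small steps to feel for the snap.

carry_out(
  deltas=[
    [1,0,0,-0.005,0,0,0],
    [1,0,0,-0.01,0,0,0],
    [1,0,0,-0.01,0,0,0],
  ],
)

```text
clock: 5.63
position: [0.6286, -0.046, 0.3001]
orientation: [0.0, 0.938, 0.345, 0.0]
ft_force: [2.5, 2.2, -2.6]
opening: 0.347
finger_force: 47.7
```

carry_out(
  deltas=[
    [1,0,0,-0.005,0,0,0],
    [1,0,0,-0.01,0,0,0],
    [1,0,0,-0.01,0,0,0],
  ],
)

```text
clock: 5.88
position: [0.6286, -0.046, 0.3021]
orientation: [0.0, 0.938, 0.345, 0.0]
ft_force: [3.1, 1.9, -5.2]
opening: 0.345
finger_force: 47.5
```

carry_out(
  deltas=[
    [1,0,0,-0.005,0,0,0],
    [1,0,0,-0.005,0,0,0],
    [1,0,0,-0.005,0,0,0],
  ],
)

```text
clock: 6.13
position: [0.6286, -0.046, 0.3032]
orientation: [0.0, 0.938, 0.345, 0.0]
ft_force: [4.4, 2.3, -4.2]
opening: 0.348
finger_force: 47.6
```

carry_out(
  deltas=[
    [1,0.003,0,-0.005,0,0,0],
    [1,0.003,0,-0.008,0,0,0],
    [1,0.003,0,-0.008,0,0,0],
  ],
)

```text
clock: 6.38
position: [0.6287, -0.0459, 0.3045]
orientation: [0.0, 0.938, 0.345, -0.0]
ft_force: [2.8, -0.1, -4.7]
opening: 0.344
finger_force: 47.4
```

carry_out(
  deltas=[
    [1,0,0,-0.005,0,0,0],
    [1,0,0,-0.007,0,0,0],
    [1,0,0,-0.007,0,0,0],
  ],
)

```text
clock: 6.63
position: [0.6287, -0.046, 0.306]
orientation: [0.0, 0.939, 0.345, -0.0]
ft_force: [2.8, -0.3, -3.3]
opening: 0.345
finger_force: 47.4
```

carry_out(
  deltas=[
    [1,0,0,-0.005,0,0,0],
    [1,0,0,-0.007,0,0,0],
    [1,0,0,-0.007,0,0,0],
  ],
)

```text
clock: 6.88
position: [0.6287, -0.0459, 0.3074]
orientation: [0.0, 0.939, 0.345, -0.0]
ft_force: [2.5, -0.3, -4.5]
opening: 0.345
finger_force: 47.3
```

carry_out(
  deltas=[
    [1,0,0,-0.005,0,0,0],
    [1,0,0,-0.007,0,0,0],
    [1,0,0,-0.007,0,0,0],
  ],
)

```text
clock: 7.13
position: [0.6287, -0.0459, 0.3088]
orientation: [0.0, 0.938, 0.345, -0.0]
ft_force: [2.2, -2.2, -3.8]
opening: 0.348
finger_force: 47.4
```

carry_out(
  deltas=[
    [1,0,0,-0.005,0,0,0],
    [1,0,0,-0.007,0,0,0],
    [1,0,0,-0.007,0,0,0],
  ],
)

```text
clock: 7.38
position: [0.6288, -0.0459, 0.3103]
orientation: [0.0, 0.938, 0.345, -0.0]
ft_force: [1.2, -2.4, -3.1]
opening: 0.349
finger_force: 47.5
```

carry_out(
  deltas=[
    [1,0,0,-0.005,0,0,0],
    [1,0,0,-0.005,0,0,0],
    [1,0,0,-0.005,0,0,0],
  ],
)

```text
clock: 7.63
position: [0.6288, -0.0459, 0.3114]
orientation: [0.0, 0.938, 0.345, -0.0]
ft_force: [0.7, -2.7, -2.0]
opening: 0.347
finger_force: 47.7
```

carry_out(
  deltas=[
    [1,0,0,-0.003,0,0,0],
    [1,0,0,-0.006,0,0,0],
    [1,0,0,-0.006,0,0,0],
  ],
)

```text
clock: 7.88
position: [0.6288, -0.0459, 0.3124]
orientation: [0.0, 0.938, 0.345, -0.0]
ft_force: [0.3, -3.9, -2.3]
opening: 0.346
finger_force: 47.6
```

carry_out(
  deltas=[
    [1,0,0,-0.003,0,0,0],
    [1,0,0,-0.006,0,0,0],
    [1,0,0,-0.006,0,0,0],
  ],
)

```text
clock: 8.13
position: [0.6288, -0.0459, 0.3136]
orientation: [0.0, 0.938, 0.345, -0.0]
ft_force: [-0.4, -4.3, -2.2]
opening: 0.347
finger_force: 47.7
```

carry_out(
  deltas=[
    [1,-0.002,0,-0.003,0,0,0],
    [1,-0.002,0,-0.006,0,0,0],
    [1,-0.002,0,-0.006,0,0,0],
  ],
)

```text
clock: 8.38
position: [0.6286, -0.0459, 0.315]
orientation: [0.0, 0.938, 0.345, 0.0]
ft_force: [0.2, -4.4, -1.3]
opening: 0.346
finger_force: 47.9
```

carry_out(
  deltas=[
    [1,0,0,-0.003,0,0,0],
    [1,0,0,-0.005,0,0,0],
    [1,0,0,-0.005,0,0,0],
  ],
)

```text
clock: 8.63
position: [0.6287, -0.0459, 0.3157]
orientation: [0.0, 0.938, 0.345, 0.0]
ft_force: [1.8, -4.1, -3.0]
opening: 0.342
finger_force: 47.6
```

carry_out(
  deltas=[
    [1,0,0,-0.005,0,0,0],
    [1,0,0,-0.005,0,0,0],
    [1,0,0,-0.005,0,0,0],
  ],
)

```text
clock: 8.88
position: [0.6286, -0.0459, 0.3168]
orientation: [0.0, 0.938, 0.345, 0.0]
ft_force: [2.5, -4.2, -2.6]
opening: 0.348
finger_force: 47.6
```

Run:
```python
from bench import env
from h import *
c=env.camera("side"); pickle.dump(c,open("s3.pkl","wb"))
a=pickle.load(open("s2.pkl","rb"))["img"]
# lower edge of sleeve: blue->grey profile along post
for im in (a,c["img"]):
    i=im.astype(int); b=(i[:,:,0]-i[:,:,2]>40)
    col=b[150:215,268:280]; rows=np.where(col.sum(1)>=5)[0]+150; print(rows.min(),rows.max())
    print((i[185:200,271:275,0]-i[185:200,271:275,2]).mean(1).round())
```

```text
154 193
[ 70.  71.  71.  70.  72.  71.  73.  74.  68.  30. -14. -20. -20. -16.
 -19.]
150 189
[ 71.  72.  72.  73.  50.   6. -17. -19. -19. -18. -18. -18. -19. -17.
 -18.]
```

Run:
```python
from h import *
c=pickle.load(open("s3.pkl","rb"))
# visible near lower edge: face -y of the prop (toward camera)
x=np.array([.648,-.762,0]);y=np.array([.762,.648,0])
for h in(.019,.0469,.055,.060,.065):
    print(h,proj(c,np.array([.6292,-.046,h])-.015*y).round(1))
d=pickle.load(open("cam0.pkl","rb"))["side"]["img"].astype(int);print((d[190:206,271:275,0]-d[190:206,271:275,2]).mean(1))
```

```text
0.019 [[271.7 200.4]]
0.0469 [[272.  193.9]]
0.055 [[272.  191.9]]
0.06 [[272.1 190.7]]
0.065 [[272.1 189.5]]
[ 67.    67.5   67.75  67.5   66.25  66.75  70.    68.75  69.75  66.
  32.    -8.75  -9.75  -9.75 -15.75 -16.25]
```

carry_out(
  deltas=[
    [1,0,0.003,-0.005,0,0,0],
    [1,0,0.003,-0.005,0,0,0],
    [1,0,0.003,-0.005,0,0,0],
  ],
)

```text
clock: 9.18
position: [0.6288, -0.046, 0.3175]
orientation: [-0.0, 0.938, 0.346, -0.0]
ft_force: [0.5, -3.3, -3.8]
opening: 0.342
finger_force: 47.3
```

carry_out(
  deltas=[
    [1,0,0,-0.005,0,0,0],
    [1,0,0,-0.005,0,0,0],
    [1,0,0,-0.005,0,0,0],
  ],
)

```text
clock: 9.43
position: [0.6288, -0.046, 0.318]
orientation: [-0.0, 0.938, 0.346, -0.0]
ft_force: [3.3, -2.7, -12.2]
opening: 0.347
finger_force: 46.4
```

The z force jumped to -12 N and the motion stopped short, so the button has snapped at about 47 mm of lift. I'll ease off, then test downward gently.

carry_out(
  deltas=[
    [1,0,0,0.005,0,0,0],
    [1,0,0,0.009,0,0,0],
    [1,0,0,0.009,0,0,0],
  ],
)

```text
clock: 9.68
position: [0.6288, -0.0461, 0.3171]
orientation: [-0.0, 0.938, 0.346, -0.0]
ft_force: [0.3, -2.5, -4.4]
opening: 0.349
finger_force: 47.3
```

carry_out(
  deltas=[
    [1,0,0,0.004,0,0,0],
    [1,0,0,0.007,0,0,0],
    [1,0,0,0.007,0,0,0],
  ],
)

```text
clock: 9.93
position: [0.6288, -0.0461, 0.3155]
orientation: [-0.0, 0.938, 0.346, -0.0]
ft_force: [-0.9, -1.3, -2.6]
opening: 0.344
finger_force: 47.4
```

carry_out(
  deltas=[
    [1,0,0,0.004,0,0,0],
    [1,0,0,0.004,0,0,0],
    [1,0,0,0.004,0,0,0],
  ],
)

```text
clock: 10.18
position: [0.6289, -0.0461, 0.3149]
orientation: [-0.0, 0.938, 0.346, -0.0]
ft_force: [-3.4, 0.7, 0.9]
opening: 0.352
finger_force: 47.8
```

carry_out(
  deltas=[
    [-1,0,0,0,0,0,0],
    [-1,0,0,0,0,0,0],
    [-1,0,0,0,0,0,0],
    [-1,0,0,0,0,0,0],
    [-1,0,0,0,0,0,0],
    [-1,0,0,0,0,0,0],
  ],
)

```text
clock: 10.68
position: [0.6291, -0.0463, 0.3148]
orientation: [0.0, 0.938, 0.346, 0.0]
ft_force: [-0.4, 0.7, 0.3]
opening: 0.999
finger_force: 0.0
```

```bash
python3 - <<'E'
from bench import env
c=env.camera("side")["img"].astype(int);print((c[183:203,271:275,0]-c[183:203,271:275,2]).mean(1))
E
python3 go.py .522 .304 .4 87.8
```

```text
[ 72.    70.75  70.5   72.    74.    75.5   68.5   32.25 -14.   -19.75
 -17.25 -19.25 -17.75 -19.5  -18.   -17.25 -15.75 -18.   -17.25  -7.  ]
shift [ 0.728 -1.68  -0.426] turn [ 0.    0.   -2.29]
10.7333 [ 0.629  -0.0463  0.3147] F [-0.2  0.4 -0.2] open 1.0 ff 0.0 q [-0.44  0.56  0.58  1.78 -0.38  0.92 -0.56]
```

The sleeve holds with the fingers open (edge at about 190, so locked roughly 44 mm up). Now up and over to the tube.

carry_out(
  deltas=[
    [-1,0,0,-0.15,0,0,0],
    [-1,0,0,-0.35,0,0,0],
    [-1,0.02,-0.03,-0.5,0,0,-0.1],
    [-1,0.06,-0.15,-0.57,0,0,-0.2],
    [-1,0.12,-0.3,-0.57,0,0,-0.3],
    [-1,0.18,-0.45,-0.57,0,0,-0.4],
    [-1,0.24,-0.6,-0.57,0,0,-0.5],
    [-1,0.3,-0.75,-0.57,0,0,-0.6],
  ],
)

```text
clock: 11.4
position: [0.5766, 0.108, 0.429]
orientation: [0.0, 0.784, 0.62, 0.0]
ft_force: [-0.3, 1.0, -0.4]
opening: 1.002
finger_force: 0.0
```

```bash
python3 go.py .523 .307 .4 87.8
```

```text
shift [ 0.906 -0.49   0.145] turn [ 1.000e-03  0.000e+00 -1.685e+00]
11.4 [0.5766 0.108  0.429 ] F [-0.3  1.  -0.4] open 1.002 ff 0.0 q [-0.67  0.33  0.48  1.77 -0.17  1.08 -0.36]
```

carry_out(
  deltas=[
    [-1,0.14,-0.08,0,0,0,-0.11],
    [-1,0.28,-0.15,0,0,0,-0.22],
    [-1,0.42,-0.23,0,0,0,-0.33],
    [-1,0.56,-0.3,0,0,0,-0.44],
    [-1,0.7,-0.38,0,0,0,-0.55],
    [-1,0.84,-0.45,0,0,0,-0.66],
    [-1,0.9,-0.49,0,0,0,-0.77],
    [-1,0.9,-0.49,0,0,0,-0.88],
  ],
)

```text
clock: 12.07
position: [0.5222, 0.3098, 0.4284]
orientation: [-0.001, 0.423, 0.906, 0.001]
ft_force: [-0.7, 0.3, 0.2]
opening: 1.0
finger_force: 0.0
```

```bash
python3 go.py .523 .307 .4 87.8
```

```text
shift [-0.014 -0.006  0.142] turn [ 0.001 -0.002 -0.797]
12.0667 [0.5222 0.3098 0.4284] F [-0.7  0.3  0.2] open 1.0 ff 0.0 q [-0.81  0.35  0.22  1.71 -0.09  1.09  0.14]
```

carry_out(
  deltas=[
    [-1,0,0,0.1,0,0,-0.12],
    [-1,0,0,0.2,0,0,-0.24],
    [-1,-0.01,0,0.3,0,0,-0.36],
    [-1,-0.01,0,0.35,0,0,-0.48],
    [-1,-0.01,0,0.35,0,0,-0.6],
    [-1,-0.01,0,0.35,0,0,-0.72],
    [-1,-0.01,0,0.35,0,0,-0.8],
    [-1,-0.01,0,0.35,0,0,-0.8],
  ],
)

```text
clock: 12.73
position: [0.5258, 0.3029, 0.3586]
orientation: [-0.0, 0.023, 1.0, 0.0]
ft_force: [1.2, 0.4, 0.4]
opening: 1.002
finger_force: 0.0
```

```bash
python3 go.py .523 .307 .2 87.8
python3 - <<'E'
from bench import env
import cv2,pickle
c=env.camera("wrist"); pickle.dump(c,open("w3.pkl","wb"));
cv2.imwrite("pics/w3.png",cv2.resize(c["img"],None,fx=1.5,fy=1.5,interpolation=cv2.INTER_CUBIC))
E
```

```text
shift [0.015 0.02  0.793] turn [ 0.    -0.    -0.007]
12.7333 [0.5258 0.3029 0.3586] F [1.2 0.4 0.4] open 1.002 ff 0.0 q [-0.66  0.41  0.04  1.77 -0.02  0.96  0.92]
```

View pics/w3.png

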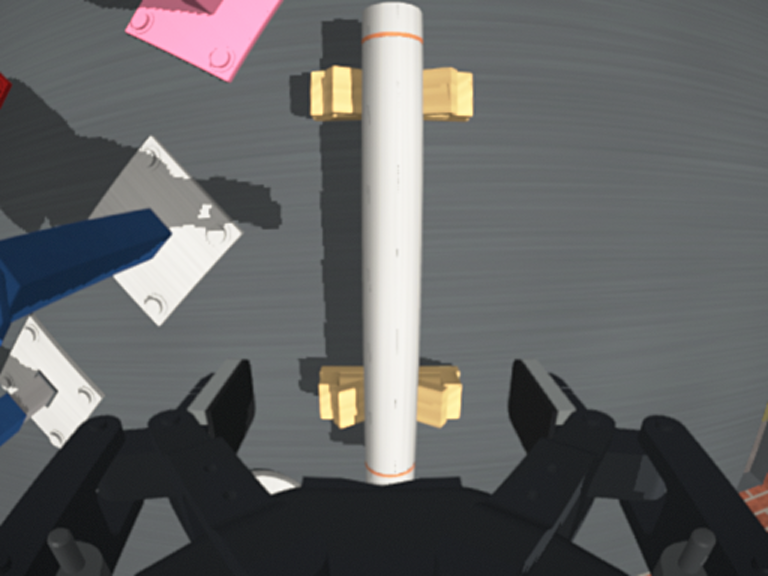

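The wrist view shows the tube with its end bands at (391,37) and (390,470), between the open pads at columns 252 and 510.

Run:
```python
from h import *
c=pickle.load(open("w3.pkl","rb"));f=lambda p:((p[0]+.5)/1.5-.5,(p[1]+.5)/1.5-.5)
a=watz(c,f((391.5,38)),.064);b=watz(c,f((390.5,470)),.064);print(a,b,(a+b)/2,np.linalg.norm(a-b),np.degrees(np.arctan2(*(b-a)[:2][::-1])))
for p in[(391.5,4),(391.5,95),(391,395)]:print(watz(c,f(p),.055))
```

```text
[0.37587027 0.3162189  0.064     ] [0.66335085 0.30357748 0.064     ] [0.51961056 0.30989819 0.064     ] 0.28775839057851915 -2.5178524109247573
[0.34950992 0.31773684 0.055     ]
[0.40999492 0.31478461 0.055     ]
[0.60516514 0.30625114 0.055     ]
```

carry_out(
  deltas=[
    [-1,0.01,0.01,0.12,0,0,0],
    [-1,0.028,0.029,0.28,0,0,-0.005],
    [-1,0.028,0.029,0.42,0,0,-0.005],
    [-1,0.028,0.029,0.55,0,0,-0.005],
    [-1,0.028,0.029,0.66,0,0,-0.005],
    [-1,0.028,0.029,0.74,0,0,-0.005],
    [-1,0.028,0.029,0.79,0,0,-0.005],
    [-1,0.028,0.029,0.79,0,0,-0.005],
  ],
)

```text
clock: 13.45
position: [0.5196, 0.3089, 0.1987]
orientation: [-0.001, 0.023, 1.0, -0.001]
ft_force: [-0.7, 0.3, 0.2]
opening: 0.997
finger_force: 0.0
```

carry_out(
  deltas=[
    [1,0,0,0,0,0,0],
    [1,0,0,0,0,0,0],
    [1,0,0,0,0,0,0],
    [1,0,0,0,0,0,0],
    [1,0,0,0,0,0,0],
    [1,0,0,0,0,0,0],
    [1,0,0,0,0,0,0],
    [1,0,0,0,0,0,0],
  ],
  squeeze=60,
)

```text
clock: 14.12
position: [0.5208, 0.3096, 0.2022]
orientation: [0.001, 0.022, 1.0, 0.001]
ft_force: [-1.8, -0.3, 4.5]
opening: 0.425
finger_force: 59.4
```

```bash
python3 go.py .5205 .309 .4 87.7
```

```text
shift [-0.    -0.002 -0.989] turn [ 0.001  0.002 -0.004]
14.1167 [0.5208 0.3096 0.2022] F [-1.8 -0.3  4.5] open 0.425 ff 59.4 q [-0.66  0.62  0.03  1.87 -0.02  0.66  0.91]
```

carry_out(
  deltas=[
    [1,0,0,-0.03,0,0,0],
    [1,0,0,-0.1,0,0,0],
    [1,0,0,-0.2,0,0,0],
    [1,0,0,-0.35,0,0,0],
    [1,0,0,-0.5,0,0,0],
    [1,0,0,-0.7,0,0,0],
    [1,0,0,-0.85,0,0,0],
    [1,0,0,-1,0,0,0],
  ],
)

```text
clock: 14.78
position: [0.5198, 0.3087, 0.4024]
orientation: [-0.0, 0.022, 1.0, -0.0]
ft_force: [0.2, 0.8, -6.9]
opening: 0.425
finger_force: 61.1
```

```bash
python3 go.py .5593 .0375 .42 40.3
python3 - <<'E'
from bench import env
import cv2,pickle
c=env.camera("wrist"); pickle.dump(c,open("w4.pkl","wb"));
cv2.imwrite("pics/w4.png",c["img"])
E
```

```text
shift [-0.257 -1.346 -0.087] turn [-0.    -0.     0.787]
14.7833 [0.5198 0.3087 0.4024] F [ 0.2  0.8 -6.9] open 0.425 ff 61.1 q [-0.67  0.36  0.05  1.74 -0.02  1.04  0.9 ]
```

View pics/w4.png

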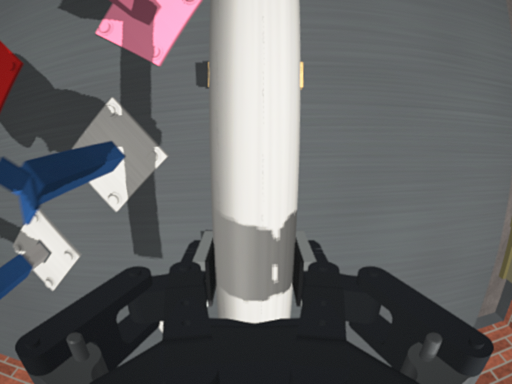

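carry_out(
  deltas=[
    [1,-0.02,-0.1,-0.06,0,0,0.08],
    [1,-0.05,-0.22,-0.12,0,0,0.18],
    [1,-0.08,-0.36,-0.14,0,0,0.28],
    [1,-0.1,-0.5,-0.14,0,0,0.38],
    [1,-0.13,-0.64,-0.14,0,0,0.48],
    [1,-0.16,-0.78,-0.14,0,0,0.58],
    [1,-0.19,-0.9,-0.14,0,0,0.68],
    [1,-0.2,-1,-0.14,0,0,0.77],
  ],
)

```text
clock: 15.5
position: [0.5514, 0.105, 0.428]
orientation: [-0.0, 0.416, 0.91, -0.001]
ft_force: [0.6, 0.0, -6.4]
opening: 0.427
finger_force: 61.3
```

```bash
python3 go.py .5586 .0376 .42 40.3
```

```text
shift [-0.278 -0.193  0.04 ] turn [-0.002  0.     0.01 ]
15.5 [0.5514 0.105  0.428 ] F [ 0.6  0.  -6.4] open 0.427 ff 61.3 q [-0.52  0.27  0.27  1.82 -0.08  1.06  0.49]
```

carry_out(
  deltas=[
    [1,-0.08,-0.06,0.02,0,0,0.01],
    [1,-0.16,-0.12,0.06,0,0,0.01],
    [1,-0.24,-0.17,0.1,0,0,0.01],
    [1,-0.278,-0.193,0.14,0,0,0.01],
    [1,-0.278,-0.193,0.14,0,0,0.01],
    [1,-0.278,-0.193,0.14,0,0,0.01],
  ],
)

```text
clock: 16.0
position: [0.5589, 0.0408, 0.3998]
orientation: [-0.001, 0.417, 0.909, -0.0]
ft_force: [0.6, 1.2, -5.1]
opening: 0.425
finger_force: 61.2
```

```bash
python3 go.py .5586 .0376 .4 40.3
python3 - <<'E'
from bench import env
from h import *
S=env.camera("side");T=env.camera("top");pickle.dump((S,T),open("c5.pkl","wb"))
a=cv2.resize(T["img"][120:270,150:310],(480,450),interpolation=cv2.INTER_CUBIC);
b=cv2.resize(S["img"][80:230,160:320],(480,450),interpolation=cv2.INTER_CUBIC)
cv2.imwrite("pics/c5.png",np.hstack([cv2.resize(a,(400,375)),cv2.resize(b,(400,375))]))
E
```

```text
shift [-0.011 -0.012 -0.001] turn [-0.001 -0.001  0.006]
16.0 [0.5589 0.0408 0.3998] F [ 0.6  1.2 -5.1] open 0.425 ff 61.2 q [-0.43  0.3   0.3   1.85 -0.1   1.01  0.63]
```

View pics/c5.png

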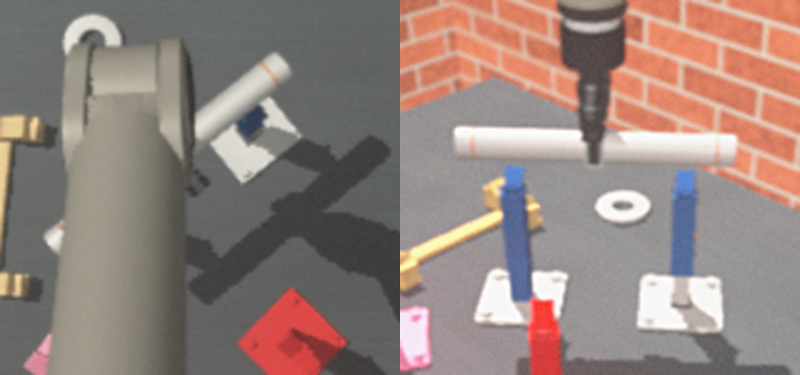

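The composite shows the tube above both V's, roughly level, with ends at side crop (455,140) and (736,150). The button is visible at (697,237). I'll check tilt and centring numerically.

Run:
```python
from h import *
from scipy.optimize import least_squares
S,T=pickle.load(open("c5.pkl","rb"))
i=S["img"].astype(int);m=((i.min(2)>120)&(i.max(2)-i.min(2)<45)).astype(np.uint8);m[:, :150]=0;m[165:]=0;m[:,320:]=0
L,lab,st,_=cv2.connectedComponentsWithStats(m);print([s.tolist() for s in st[1:] if s[4]>60])
for u in range(185,293,9):
    r=np.where(m[100:165,u])[0]+100
    if len(r): print(u,r.min(),r.max(),end=' | ')
print()
th=np.radians(-49.7);d=np.array([np.cos(th),np.sin(th),0])
c0=np.array([.5589,.0408,.243])
for s in(-.17,-.1,.1,.17): print(s,proj(S,c0+s*d).round(1))
b=((i[:,:,0]-i[:,:,2]>40)).astype(np.uint8)
for n,p in(("rest",[.488,.121]),("prop",[.6292,-.0458])):
    for z in(.18,.19,.2): print(n,z,proj(S,[*p,z]).round(1),end='')
    print()
```

```text
[[224, 0, 16, 16, 64], [264, 0, 56, 9, 85], [221, 46, 27, 38, 648], [225, 87, 23, 6, 79], [150, 111, 169, 54, 5296]]
185 116 164 | 194 112 164 | 203 113 145 | 212 117 157 | 221 121 164 | 230 125 164 | 239 145 164 | 248 133 164 | 257 132 164 | 266 133 164 | 275 134 147 | 284 133 164 | 
-0.17 [[182.8 136.7]]
-0.1 [[205.3 137.3]]
0.1 [[270.2 139.1]]
0.17 [[293.2 139.7]]
rest 0.18 [[204.6 155.3]]rest 0.19 [[204.3 152.6]]rest 0.2 [[204.1 149.8]]
prop 0.18 [[273.3 157.3]]prop 0.19 [[273.4 154.6]]prop 0.2 [[273.5 151.8]]
```

carry_out(
  deltas=[
    [1,-0.005,-0.006,0.02,0,-0.007,0.003],
    [1,-0.011,-0.012,0.05,0,-0.0145,0.006],
    [1,-0.011,-0.012,0.08,0,-0.0145,0.006],
    [1,-0.011,-0.012,0.11,0,-0.0145,0.006],
    [1,-0.011,-0.012,0.13,0,-0.0145,0.006],
    [1,-0.011,-0.012,0.14,0,-0.0145,0.006],
    [1,-0.011,-0.012,0.14,0,-0.0145,0.006],
    [1,-0.011,-0.012,0.14,0,-0.0145,0.006],
  ],
)

```text
clock: 16.77
position: [0.5591, 0.0373, 0.3726]
orientation: [0.007, 0.42, 0.908, -0.003]
ft_force: [0.3, 0.4, -5.6]
opening: 0.423
finger_force: 61.2
```

```bash
python3 go.py .5586 .0376 .364 40.3;python3 -c "
from bench import env
print(env.observe()['torque'])"
```

```text
shift [ 0.003 -0.001  0.043] turn [-0.     0.014  0.001]
16.7667 [0.5591 0.0373 0.3726] F [ 0.3  0.4 -5.6] open 0.423 ff 61.2 q [-0.42  0.33  0.3   1.89 -0.1   0.94  0.63]
[ 0.05604849 -0.01341999  0.03059183]
```

carry_out(
  deltas=[
    [1,0,0,0.005,0,0,0],
    [1,0,0,0.01,0,0,0],
    [1,0,0,0.015,0,0,0],
    [1,0,0,0.02,0,0,0],
    [1,0,0,0.025,0,0,0],
    [1,0,0,0.025,0,0,0],
  ],
)

```text
clock: 17.27
position: [0.559, 0.0372, 0.3675]
orientation: [0.007, 0.42, 0.908, -0.003]
ft_force: [1.2, -0.1, -5.6]
opening: 0.428
finger_force: 61.2
```

carry_out(
  deltas=[
    [1,0,0,0.003,0,0,0],
    [1,0,0,0.006,0,0,0],
    [1,0,0,0.006,0,0,0],
  ],
)

```text
clock: 17.52
position: [0.559, 0.0372, 0.3664]
orientation: [0.007, 0.42, 0.908, -0.003]
ft_force: [-0.5, -0.1, -5.6]
opening: 0.426
finger_force: 61.2
```

carry_out(
  deltas=[
    [1,0,0,0.003,0,0,0],
    [1,0,0,0.006,0,0,0],
    [1,0,0,0.006,0,0,0],
  ],
)

```text
clock: 17.77
position: [0.559, 0.0372, 0.3651]
orientation: [0.007, 0.42, 0.908, -0.003]
ft_force: [-0.4, -1.1, -5.9]
opening: 0.423
finger_force: 61.2
```

carry_out(
  deltas=[
    [1,0,0,0.003,0,0,0],
    [1,0,0,0.005,0,0,0],
    [1,0,0,0.005,0,0,0],
  ],
)

```text
clock: 18.02
position: [0.5591, 0.0372, 0.3642]
orientation: [0.007, 0.42, 0.908, -0.003]
ft_force: [-0.6, -0.6, -5.6]
opening: 0.423
finger_force: 61.2
```

```bash
python3 -c "
from bench import env
s=env.observe();print(s['torque'],s['ft_force'])"
```

```text
[ 0.02943375 -0.02291187  0.01535041] [-0.61869597 -0.60673475 -5.5694566 ]
```

carry_out(
  deltas=[
    [1,0,0,0.003,0,0,0],
    [1,0,0,0.005,0,0,0],
    [1,0,0,0.005,0,0,0],
  ],
)

```text
clock: 18.27
position: [0.5592, 0.0372, 0.3635]
orientation: [0.007, 0.42, 0.908, -0.003]
ft_force: [0.4, 0.0, -4.5]
opening: 0.422
finger_force: 61.5
```

carry_out(
  deltas=[
    [1,0,0,0.003,0,0,0],
    [1,0,0,0.005,0,0,0],
    [1,0,0,0.005,0,0,0],
  ],
)

```text
clock: 18.52
position: [0.5594, 0.0373, 0.3631]
orientation: [0.007, 0.42, 0.908, -0.003]
ft_force: [-1.4, 2.0, 3.3]
opening: 0.427
finger_force: 62.3
```

```bash
python3 -c "
from bench import env
s=env.observe();print(s['torque'],s['ft_force'])"
```

```text
[ 0.23157876  0.36678924 -0.1353042 ] [-1.36302365  1.9525622   3.31814307]
```

Both V's are carrying the tube now (about 9 N of support, with the moment consistent with two contacts). Releasing.

carry_out(
  deltas=[
    [1,0,0,0,0,0,0],
    [1,0,0,0,0,0,0],
    [0.1,0,0,0,0,0,0],
    [0,0,0,0,0,0,0],
    [-0.2,0,0,0,0,0,0],
    [-0.4,0,0,0,0,0,0],
    [-0.7,0,0,0,0,0,0],
    [-1,0,0,0,0,0,0],
  ],
  squeeze=20,
)

```text
clock: 19.18
position: [0.5591, 0.0371, 0.3622]
orientation: [0.007, 0.42, 0.908, -0.003]
ft_force: [-0.3, -1.2, -0.4]
opening: 0.955
finger_force: 0.0
```

carry_out(
  deltas=[
    [-1,0,0,0,0,0,0],
    [-1,0,0,0,0,0,0],
    [-1,0,0,-0.05,0,0,0],
    [-1,0,0,-0.15,0,0,0],
    [-1,0,0,-0.3,0,0,0],
    [-1,0,0,-0.45,0,0,0],
    [-1,0,0,-0.6,0,0,0],
    [-1,0,0,-0.6,0,0,0],
  ],
)

```text
clock: 19.85
position: [0.5591, 0.0382, 0.4894]
orientation: [0.011, 0.42, 0.907, 0.0]
ft_force: [1.8, -0.1, 0.8]
opening: 1.0
finger_force: 0.0
```

```bash
python3 go.py .5586 .0376 .364 40.3
python3 - <<'E'
from bench import env
from h import *
S=env.camera("side");W=env.camera("wrist")
i=S["img"].astype(int)
m=((i.min(2)>115)&(i.max(2)-i.min(2)<45))
for u in list(range(176,300,6)):
    col=m[135:168,u];print(u,(np.where(col)[0]+135)[[0,-1]] if col.any() else None,end=' ')
th=np.radians(-49.7);d=np.array([np.cos(th),np.sin(th),0])
c=np.array([.5588,.0374,.207])
print();print(proj(S,[c+s*d+np.array([0,0,s*.015]) for s in(-.17,-.14,.14,.17)]).round(1).tolist())
print((i[183:200,271:275,0]-i[183:200,271:275,2]).mean(1))
for v in(147,149,151): print(v,i[v,172:190].mean(1).round().astype(int),i[v,286:306].mean(1).round().astype(int))
E
```

```text
shift [ 0.012 -0.01   0.627] turn [0.009 0.019 0.   ]
19.85 [0.5591 0.0382 0.4894] F [ 1.8 -0.1  0.8] open 1.0 ff 0.0 q [-0.45  0.21  0.32  1.75 -0.06  1.17  0.59]
176 [135 167] 182 [135 167] 188 [135 167] 194 [135 165] 200 [135 163] 206 [135 154] 212 [135 157] 218 [135 167] 224 [135 167] 230 [135 167] 236 [135 167] 242 [135 167] 248 [135 167] 254 [136 167] 260 [139 167] 266 [141 167] 272 [144 155] 278 [144 167] 284 [144 167] 290 [144 167] 296 [154 167] 
[[184.9, 148.0], [194.3, 148.2], [283.6, 149.5], [293.3, 149.7]]
[ 63.25  63.75  62.5   65.25  68.5   68.    63.5   30.25 -13.5  -20.25
 -17.   -19.   -18.5  -19.   -17.25 -18.   -17.25]
147 [152 152 155 153 153 157 154 151 156 150 149 151 172 203 220 222 221 222] [245 237 233 243 246 245 245 246 244 221 173 158 167 173 193 198 183 163
 158 161]
149 [154 152 154 151 154 154 155 151 156 153 152 152 164 183 199 200 202 203] [237 225 220 231 238 237 239 238 233 217 196 185 176 179 196 197 177 161
 159 165]
151 [149 149 153 151 148 151 153 152 154 153 152 153 153 167 178 183 183 182] [219 205 202 218 225 226 227 228 221 190 167 175 189 198 207 202 189 175
 168 165]
```

```bash
python3 -c "
from bench import env
print(env.sign_off())"
```

```text
the job is handed in; nothing more can be done
None
```

I set the prop one hole higher (locked about 44 mm up), laid the tube about level across both V's with its ends about equal and the gripper clear, and handed the job in at about 20 s; no verdict came back.

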